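# Slide the locked board carriage home into the test dock

## Robot

A 6-joint arm with a two-finger parallel gripper is mounted at the origin on a cart in front of the work surface, level with it; the furniture and walls round the work are solid. World frame = base frame: x ahead of the robot, y to its left, z up, the work surface at z = 0. Lengths are in m, angles in rad, forces in N, time in s.
With the tool pointing down it reaches from about 0.15 to 0.775 m from the base axis. Payload 6.1 kg.
Tool frame: the origin (TCP) lies midway between the tips of the shut fingers; the grasp point (between the pads) lies 19 mm behind it; z points along the fingers, y is the line along which they close (so a half turn about z gives the same grasp; the last joint's range is limited). The gripper opens to 85 mm and grips with 20 to 120 N. Pads are 22 mm wide; open, the fingers measure 114 mm over their backs; the gripper's body (76 mm by 85 mm) begins 54 mm behind the grasp point. The pads swing forward as they close: fully open they stand 13 mm farther back than shut.
Start: joints at [1.22, 0.126, -0.04, 1.405, 0, 1.571], TCP at [0.18, 0.493, 0.231] pointing down, gripper open.
Joint ranges: [-2.72, 2.72], [-0.95, 1.95], [-1.27, 1.35], [-1.78, 2.02], [-1.46, 1.47], [-3.14, 3.14]. Speed limits (rad/s): [2.39, 2.39, 3.01, 3.14, 3.14, 3.14].

## Interface

Orientations are given as a unit quaternion [x, y, z, w].
In Python, from rig import r, optics, ticket gives the robot as it stands.
- The arm moves only by the tool drive_tool, never from a script. Its argument "deltas" is a list of rows, each an object with "dp": the shift along the tool's x, y, z in cm, a list of three; "rot": the turn, a rotation vector about the tool's x, y, z in degrees, a list of three; "jaw": the opening, from -1 (shut) to 1 (fully open), so that 0 is half open. In form: [{"dp": [tx, ty, tz], "rot": [rx, ry, rz], "jaw": jaw}, ...]. A call has 1 to 10 rows; each row is the pose to reach, as a shift and turn from the pose commanded when the call began, along the tool's axes at that moment; what a row does not reach only later rows make up. A row lasts 1/12 s, in which the tool goes at most 41.7 mm and 7.16 degrees, less where a joint would pass 70% of its speed; a pose out of reach is approached as far as the arm can. A call with a gripper value outside its range is refused whole. The fingers move at their own pace and stop on an object; "squeeze" is the grip in N (left out, the last holds). Time passes only in rows, so rows that repeat a pose let the fingers close. It gives the time, the measured TCP pose, the force and the opening at its end, in the units of the state.
- r.get_state(): the state, without advancing time (a new reading comes with each control period).
- optics.snapshot(name): name is "side" or "top"; returns a dict with "image" (384x512x3 uint8, red, green, blue), "depth" (384x512 float32, m along the optical axis (not along the pixel's ray), 0 where there is no reading), "intrinsics" (3x3 intrinsics, pixels), "R" (3x3) and "t" (3): a world point X has camera coordinates R X + t. Camera axes: x right, y down, z forward; pixel columns grow to the right and rows downward; lengths in m; the calibration is good to about 2 mm. A picture is of the moment at which its call begins.
- ticket.close_job(): hands the job in, once; it reports no verdict.
The state is a dict: "t": time; "joints": joint angles; "qd": joint speeds; "joint_torque": joint torques, N m; "tcp_pos": TCP position; "tcp_rot": TCP orientation; "ft_force": force on the tool from outside, world axes, zero at the start; "wrist_torque": the same for the moment, N m; "gripper_width": opening from 0.0 (shut) to 1.0 (fully open).
Only numpy, scipy, OpenCV 4.12 (cv2) and the standard library are available. Lean on these libraries where they do the work, as an engineer would, in place of code of your own. Each camera call takes 0.05 s, during which the arm holds its last target. There are 200 camera calls.

## Task

Bring the circuit board on the slide stage to the test dock: press the round lock button on the carriage with the fingertips and, keeping it pressed all the way, slide the carriage along its rods until it is fully against the end stop at the taller dock block with the row of contact pins. Then let go of the button, so that it pops up and locks the carriage there. Leave the loose parts round the stage standing where they are; nothing is to be picked up.

Things in the scene. Friction and masses are not known exactly. Their poses are not given: they have to be found in the camera images.
- stage: Low slide stage, fixed on the mat: aluminium base plate 100 x 326 x 8 mm with two steel guide rods along its own y axis. Origin on the mat surface (1.2 mm over the worktop) on the plate's centre line, z up. A carriage runs along y and cannot be lifted off. Dock at the +y end; at the -y end a plain lower black block, top 36 mm above the mat.
- dock (a point): Middle of the dock's face towards the carriage, 39 mm above the mat, at the stage's x = 0, y = 122 mm: a black block 100 mm wide, 34 mm thick, top 49 mm above the mat, with a row of seven small brass contact pins facing the carriage. Axes as the stage's.
- carriage_top (a point): Centre of the carriage's flat top, 34 mm above the mat: an aluminium block 92 (x) x 120 (y) mm, axes as the stage's. On its half towards the dock (+y) a small blue circuit board is fixed in a nest, up to 48 mm above the mat, its near edge 38 mm from the button's axis. The lock button is 20 mm on the other side of this point.
- button_top (a point): Centre of the flat top of the lock button on the carriage: a round black cap 28 mm in diameter, 62 mm above the mat when up, in a grey collar of 36 mm diameter whose top is 46 mm above the mat. It is pressed straight down against a spring: 4 N to start, 10 N when fully down (12 mm, a hard stop).
- lip_top (a point): Middle of the top edge of the upright black thumb lip on the carriage, behind the button (on its -y side), 76 mm above the mat: 50 mm wide (x), 8 mm thick; its face towards the button is 24 mm from the button's axis. A finger on the button may push against it.
- carriage (a joint): Position of the carriage along the stage's +y axis, m: 0 at the plain end, 0.140 at the end stop at the dock. Starts at 4 to 51 mm. While the button is up the carriage is locked to a toothed rack (8 mm pitch, 1 to 3 mm of play); with the button fully down it slides with light drag (1.5 N at 50 mm/s, none at rest).
- lock_button (a joint): How far the lock button is pressed, m: 0 up (locked), 0.012 fully down; the carriage is free from about 0.0055. It springs up when released; at the end stop it locks the carriage there.
- relay: Loose orange relay, 12 x 28 x 25 mm high, beside the stage (bystander). Origin at its underside.
- heat_sink: Loose black finned heat sink, 34 x 30 x 22 mm high, beside the stage (bystander). Origin at its underside.
- flux_bottle: Loose cream bottle with a red spout, 30 mm in diameter, 93 mm tall, beside the stage (bystander). Origin at its underside.
- battery_9v: Loose black and yellow block battery, 26 x 52 x 18 mm high, beside the stage (bystander). Origin at its underside.

How it is judged:
By the outcome, as a careful person would: the job done as asked, in the order asked, and still so for the second after the job is handed in, with the robot touching nothing.
It also fails if it takes over 38 s, if anything falls off the work surface, if the arm or the gripper's body presses on something with over 40 N, if the wrist force passes 120 N, or if a joint passes its speed limit or range.

## Working session

There is one attempt and no reset: what is moved stays moved. The work goes in short steps, Python scripts to look and compute and a tool call to move; the robot and the scene stay as the last step left them, time stands still between calls to the robot, and variables do not carry over. Pictures are saved under pics/ and viewed, on a budget of 10 in all, crops included, one or two more only if the job needs it, and the job is handed in when it is done.

Besides the shell and the picture viewer there is one more tool, called after ">>>" by a JSON object that holds its "name" and its "arguments", one argument or row to a line. drive_tool: Moves the arm, as the interface text tells. Its arguments: {"type":"object","properties":{"deltas":{"type":"array"},"squeeze":{"type":"number"}},"required":["deltas"]}

```bash
mkdir -p pics; ls
cat > h.py <<'E'
import numpy as np, cv2
from rig import r, optics, ticket
def snap(n,save=None):
    s=optics.snapshot(n)
    if save: cv2.imwrite('pics/'+save,s['image'][:,:,::-1])
    return s
def cloud(s):
    d=s['depth'];K=s['intrinsics'];v,u=np.mgrid[:d.shape[0],:d.shape[1]]
    p=np.stack([(u-K[0,2])*d/K[0,0],(v-K[1,2])*d/K[1,1],d],-1)
    w=(p-s['t'])@s['R'];w[d==0]=np.nan
    return w
E
python3 - <<'E'
from h import *
for n in('top','side'):
    s=snap(n,n+'1.png');np.savez(n+'1.npz',**s)
    print(n,-s['R'].T@s['t'],s['R'][2],s['intrinsics'][0])
print(r.get_state())
E
```

```text
pics
top [ 0.4867772  -0.15414803  0.93226515] [ 0.0883736   0.00397491 -0.99607947] [434.46593453   0.         248.34295807]
side [ 0.25190378 -0.84219351  0.51363593] [ 0.35990956  0.79908571 -0.48158814] [435.03253764   0.         258.08006398]
{'t': 0.1, 'joints': array([ 1.21996406e+00,  1.26311616e-01, -4.04886694e-02,  1.40540993e+00,
       -1.99437536e-05,  1.57081096e+00]), 'qd': array([ 1.95373029e-03,  8.49732298e-05,  1.58847999e-03, -5.42026733e-04,
       -8.64702798e-04,  1.31447960e-03]), 'joint_torque': array([ 1.60290016e-03, -4.36904347e+01,  3.53607130e+01,  1.36978328e-02,
       -2.86606860e-05, -1.64388319e-05]), 'tcp_pos': array([0.18031147, 0.4926749 , 0.23061897]), 'tcp_rot': array([ 1.74525054e-01,  9.84652480e-01, -6.97837509e-04, -1.13550641e-04]), 'ft_force': array([-0.27594552,  0.40353283, -0.35885833]), 'wrist_torque': array([ 0.01752948, -0.02787278,  0.01081915]), 'gripper_width': 1.002006590067217}
```

View pics/top1.png

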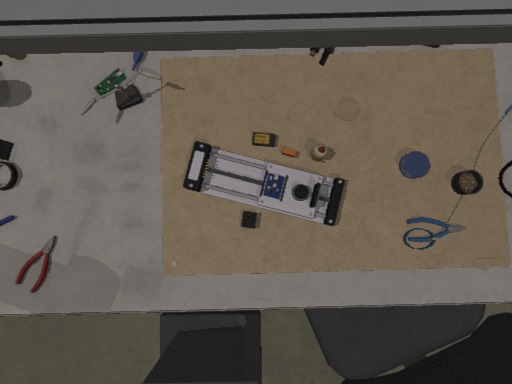

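View pics/side1.png

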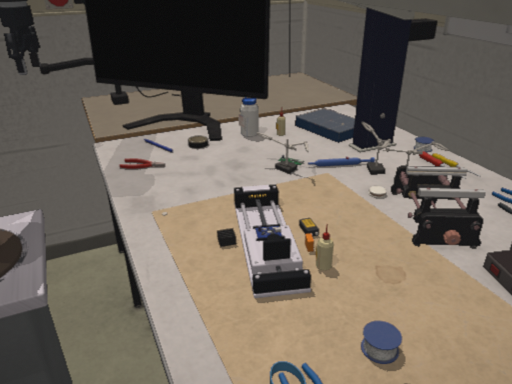

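The top view shows the dock at about (197,166), the button at (301,192), the lip at (317,195) and the plain end at (335,200). The bottle (320,152), relay (290,152) and battery (264,139) are on the far side, and the heat sink (249,219) is on the near side.

Run:
```python
from h import *
s=dict(np.load('top1.npz'));w=cloud(s)
for uv in[(197,166),(301,192),(317,195),(335,200),(275,186),(230,150),(150,290),(320,152)]:print(uv,w[uv[1],uv[0]].round(4))
im=s['image'];c=im[130:235,170:355];cv2.imwrite('pics/c.png',cv2.resize(c[:,:,::-1],None,fx=4.3,fy=4.3,interpolation=cv2.INTER_CUBIC))
# height map of stage
z=w[...,2];roi=np.zeros(z.shape,bool);roi[135:230,180:350]=1
# plate+everything above 5mm, largest component
m=(roi&(z>0.006)).astype(np.uint8)
n,l,st,ce=cv2.connectedComponentsWithStats(m)
k=1+np.argmax(st[1:,4]);P=w[l==k];print(st[k])
box=cv2.minAreaRect(P[:,:2].astype(np.float32)*1000);print(box)
for lo,hi in[(.03,.04),(.044,.054),(.054,.068),(.068,.09)]:
    m=(roi&(z>lo)&(z<hi)).astype(np.uint8);n,l,st,ce=cv2.connectedComponentsWithStats(m)
    for k in range(1,n):
        if st[k,4]>20:
            q=w[l==k];print(lo,st[k],ce[k].round(1),q.mean(0).round(4),cv2.minAreaRect(q[:,:2].astype(np.float32)*1000))
```

```text
(197, 166) [ 0.6052 -0.0464  0.0512]
(301, 192) [ 0.5465 -0.2557  0.0643]
(317, 195) [ 0.539  -0.2854  0.0777]
(335, 200) [ 0.5304 -0.3285  0.0363]
(275, 186) [ 0.5614 -0.2052  0.0433]
(230, 150) [ 6.455e-01 -1.122e-01  3.000e-04]
(150, 290) [0.3505 0.0616 0.0012]
(320, 152) [ 0.6256 -0.2956  0.0702]
[ 183  141  162   85 7256]
((569.6994018554688, -183.05950927734375), (322.1863098144531, 101.75181579589844), 74.44462585449219)
0.03 [ 258  162   71   57 1987] [289.2 189.9] [ 0.5534 -0.2349  0.0357] ((551.1087036132812, -246.58140563964844), (140.88677978515625, 92.0444564819336), 74.42829895019531)
0.03 [205 168  20   7  39] [216.1 171.3] [ 0.5959 -0.0839  0.0313] ((596.9466552734375, -81.02322387695312), (40.421958923339844, 8.286120414733887), 78.386962890625)
0.03 [232 174  17   7  32] [240.1 177.2] [ 0.5825 -0.1337  0.0312] ((582.5421752929688, -133.6822052001953), (34.84148025512695, 7.674853801727295), 74.58985137939453)
0.03 [325 177  20  49 464] [334.6 200.9] [ 0.5286 -0.3276  0.0367] ((528.3995361328125, -328.1275939941406), (20.505115509033203, 99.82990264892578), 74.429710
[... 498 characters left out ...]
, 25.100656509399414)
0.054 [311 183   6  21  21] [313.1 193. ] [ 0.5442 -0.2804  0.0607] ((544.0447387695312, -280.4149169921875), (0.7073469161987305, 41.439422607421875), 74.50093841552734)
0.054 [295 185  14  14 149] [301.2 191.4] [ 0.5479 -0.2563  0.0629] ((548.3297119140625, -256.3695983886719), (25.946165084838867, 26.504962921142578), 25.29012107849121)
0.068 [319 146   6   7  30] [321.4 148.8] [ 0.6312 -0.2979  0.0746] ((631.3812255859375, -298.07763671875), (11.587281227111816, 10.62180233001709), 0.3477899432182312)
0.068 [311 182  10  25 108] [315.6 194.3] [ 0.5406 -0.2829  0.0762] ((540.9718017578125, -283.406494140625), (8.259819030761719, 49.16514587402344), 73.89984130859375)
```

View pics/c.png

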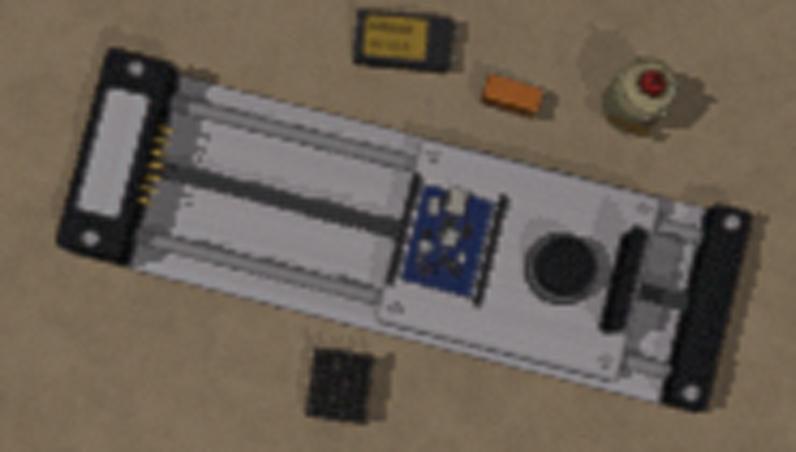

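The crop agrees with the sizes given: the carriage is toward the plain end, the track to the dock is clear, and the stage axis is at about 74.4°. Next I compute the approach and check that the sweep is clear.

```bash
cat >> h.py <<'E'
from scipy.spatial.transform import Rotation as Ro
A=np.deg2rad(74.4);U=np.array([np.cos(A),np.sin(A),0]);BT=np.array([.5481,-.2563,.0632])
def rel(p):
    s=r.get_state();R=Ro.from_quat(s['tcp_rot'])
    # goal: tool y along stage y, z down
    y=U;z=np.array([0,0,-1.]);G=Ro.from_matrix(np.stack([np.cross(y,z),y,z],1))
    print('dp cm',(R.inv().apply(p-s['tcp_pos'])*100).round(2),'rot',np.rad2deg((R.inv()*G).as_rotvec()).round(2))
def st():
    s=r.get_state();d=s['tcp_pos']-BT
    print('t',round(s['t'],2),'tcp',s['tcp_pos'].round(4),'along',round(d@U,4),'F',s['ft_force'].round(1),'j',s['joints'].round(2),'w',round(s['gripper_width'],2))
E
python3 - <<'E'
from h import *
rel(BT-.004*U+[0,0,.05]); print('stage y per tool, cm:',U)
for n in('top','side'):
    w=cloud(dict(np.load(n+'1.npz'))).reshape(-1,3)
    m=(w[:,2]>.11)&(w[:,0]>.0)&(w[:,0]<.75)&(w[:,1]>-.5)&(w[:,1]<.7);q=w[m]
    print(n,m.sum(),q.min(0) if len(q) else '',q.max(0) if len(q) else '')
E
```

```text
dp cm [-60.31 -58.08  11.83] rot [-0.08 -0.   -4.5 ]
stage y per tool, cm: [0.26891982 0.96316257 0.        ]
top 25024 [ 0.68477355 -0.45527276  0.44788016] [0.72545579 0.12956252 0.50180168]
side 17815 [ 0.14521012 -0.4999963   0.11828243] [0.74998515 0.69999513 0.4713837 ]
```

Run:
```python
from h import *
s=dict(np.load('side1.npz'));W=cloud(s);w=W
m=((w[...,2]>.11)&(w[...,0]>.0)&(w[...,0]<.75)&(w[...,1]>-.5)&(w[...,1]<.7)).astype(np.uint8)
n,l,stt,c=cv2.connectedComponentsWithStats(m)
for k in range(1,n):
    if stt[k,4]>15:
        q=w[l==k];print(stt[k],q.min(0).round(2),q.max(0).round(2))
```

```text
[   0    0   41   75 2014] [0.15 0.42 0.24] [0.22 0.56 0.42]
[   99     0   148    97 12560] [0.39 0.35 0.13] [0.75 0.7  0.4 ]
[ 340    0  172   46 3223] [ 0.68 -0.5   0.42] [ 0.74 -0.2   0.47]
```

>>> {"name": "drive_tool", "arguments": {
  "deltas": [
    {"dp": [-3, -2.9, 0], "rot": [0, 0, 0], "jaw": -1},
    {"dp": [-6, -5.8, 0], "rot": [0, 0, 0], "jaw": -1},
    {"dp": [-9, -8.7, 0], "rot": [0, 0, 0], "jaw": -1},
    {"dp": [-12, -11.6, 0], "rot": [0, 0, 0], "jaw": -1},
    {"dp": [-15, -14.5, 0], "rot": [0, 0, 0], "jaw": -1},
    {"dp": [-18, -17.4, 0], "rot": [0, 0, 0], "jaw": -1},
    {"dp": [-21, -20.3, 0], "rot": [0, 0, 0], "jaw": -1},
    {"dp": [-24, -23.2, 0], "rot": [0, 0, 0], "jaw": -1},
    {"dp": [-27, -26.1, 0], "rot": [0, 0, 0], "jaw": -1},
    {"dp": [-30, -29, 0], "rot": [0, 0, 0], "jaw": -1}
  ],
  "squeeze": 30
}}

```text
t: 0.93
tcp_pos: [0.3623, 0.1161, 0.2313]
tcp_rot: [0.174, 0.985, 0.0, 0.0]
ft_force: [0.4, 0.7, -0.4]
gripper_width: -0.0
```

>>> {"name": "drive_tool", "arguments": {
  "deltas": [
    {"dp": [-3, -2.9, 0], "rot": [0, 0, 0], "jaw": -1},
    {"dp": [-6, -5.8, 0], "rot": [0, 0, 0], "jaw": -1},
    {"dp": [-9, -8.7, 0], "rot": [0, 0, 0], "jaw": -1},
    {"dp": [-12, -11.6, 0], "rot": [0, 0, 0], "jaw": -1},
    {"dp": [-15, -14.5, 0], "rot": [0, 0, 0], "jaw": -1},
    {"dp": [-18, -17.4, 0], "rot": [0, 0, 0], "jaw": -1},
    {"dp": [-21, -20.3, 0], "rot": [0, 0, -1], "jaw": -1},
    {"dp": [-24, -23.2, 0], "rot": [0, 0, -2], "jaw": -1},
    {"dp": [-27, -26.1, 0], "rot": [0, 0, -3], "jaw": -1},
    {"dp": [-30, -29, 0], "rot": [0, 0, -4.5], "jaw": -1}
  ]
}}

```text
t: 1.77
tcp_pos: [0.5443, -0.2589, 0.2308]
tcp_rot: [0.136, 0.991, 0.0, -0.0]
ft_force: [1.1, 0.5, -0.4]
gripper_width: -0.001
```

```bash
python3 -c "
from h import *
st();rel(BT-.004*U+[0,0,.03])"
```

```text
t 1.77 tcp [ 0.5443 -0.2589  0.2308] along -0.0035 F [ 1.1  0.5 -0.4] j [-0.44  0.28  0.15  1.44  0.   -0.17] w -0.0
dp cm [-0.3  -0.05 13.76] rot [ 0.01 -0.03  0.02]
```

>>> {"name": "drive_tool", "arguments": {
  "deltas": [
    {"dp": [-0.3, -0.1, 3], "rot": [0, 0, 0], "jaw": -1},
    {"dp": [-0.3, -0.1, 6], "rot": [0, 0, 0], "jaw": -1},
    {"dp": [-0.3, -0.1, 9], "rot": [0, 0, 0], "jaw": -1},
    {"dp": [-0.3, -0.1, 12], "rot": [0, 0, 0], "jaw": -1},
    {"dp": [-0.3, -0.1, 14], "rot": [0, 0, 0], "jaw": -1},
    {"dp": [-0.3, -0.1, 14.8], "rot": [0, 0, 0], "jaw": -1},
    {"dp": [-0.3, -0.1, 14.8], "rot": [0, 0, 0], "jaw": -1}
  ]
}}

```text
t: 2.35
tcp_pos: [0.5451, -0.2579, 0.0807]
tcp_rot: [0.136, 0.991, 0.001, -0.002]
ft_force: [-0.6, -0.3, 0.3]
gripper_width: 0.0
```

```bash
python3 -c "
from h import *
st();rel(BT-.004*U)
a=snap('side')['image'][170:300,190:370];cv2.imwrite('pics/s2.png',cv2.resize(a[:,:,::-1],None,fx=4,fy=4,interpolation=2))"
```

```text
t 2.35 tcp [ 0.5451 -0.2579  0.0807] along -0.0023 F [-0.6 -0.3  0.3] j [-0.44  0.31 -0.14  1.13 -0.   -0.17] w 0.0
dp cm [-0.26 -0.17  1.75] rot [ 0.05 -0.28 -0.  ]
```

View pics/s2.png

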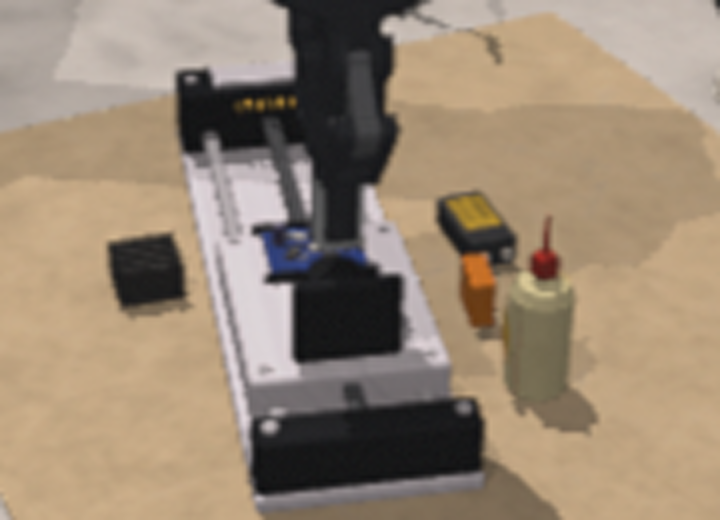

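The picture shows the shut fingertips (340,235) centred over the button behind the lip (345,315), clear of everything else. I'll press in stages and watch the force.

>>> {"name": "drive_tool", "arguments": {
  "deltas": [
    {"dp": [-0.2, -0.1, 0.7], "rot": [0, 0, 0], "jaw": -1},
    {"dp": [-0.2, -0.1, 1.3], "rot": [0, 0, 0], "jaw": -1},
    {"dp": [-0.2, -0.1, 1.8], "rot": [0, 0, 0], "jaw": -1},
    {"dp": [-0.2, -0.1, 2.2], "rot": [0, 0, 0], "jaw": -1},
    {"dp": [-0.2, -0.1, 2.5], "rot": [0, 0, 0], "jaw": -1},
    {"dp": [-0.2, -0.1, 2.7], "rot": [0, 0, 0], "jaw": -1},
    {"dp": [-0.2, -0.1, 2.7], "rot": [0, 0, 0], "jaw": -1},
    {"dp": [-0.2, -0.1, 2.7], "rot": [0, 0, 0], "jaw": -1}
  ]
}}

```text
t: 3.07
tcp_pos: [0.5489, -0.2604, 0.0574]
tcp_rot: [0.136, 0.991, -0.0, 0.001]
ft_force: [-0.8, 0.1, 7.4]
gripper_width: 0.003
```

```bash
python3 -c "
from h import *
st()"
```

```text
t 3.07 tcp [ 0.5489 -0.2604  0.0574] along -0.0037 F [-0.8  0.1  7.4] j [-0.44  0.33 -0.17  1.07 -0.   -0.17] w 0.0
```

>>> {"name": "drive_tool", "arguments": {
  "deltas": [
    {"dp": [0, 0, 0.2], "rot": [0, 0, 0], "jaw": -1},
    {"dp": [0, 0, 0.4], "rot": [0, 0, 0], "jaw": -1},
    {"dp": [0, 0, 0.55], "rot": [0, 0, 0], "jaw": -1},
    {"dp": [0, 0, 0.65], "rot": [0, 0, 0], "jaw": -1},
    {"dp": [0, 0, 0.65], "rot": [0, 0, 0], "jaw": -1}
  ]
}}

```text
t: 3.48
tcp_pos: [0.5489, -0.2604, 0.0514]
tcp_rot: [0.136, 0.991, -0.0, 0.001]
ft_force: [-2.2, 0.5, 10.1]
gripper_width: 0.005
```

```bash
python3 -c "
from h import *
st()"
```

```text
t 3.48 tcp [ 0.5489 -0.2604  0.0514] along -0.0037 F [-2.2  0.5 10.1] j [-0.44  0.33 -0.18  1.06 -0.   -0.17] w 0.01
```

>>> {"name": "drive_tool", "arguments": {
  "deltas": [
    {"dp": [0, 0, 0.1], "rot": [0, 0, 0], "jaw": -1},
    {"dp": [0, 0, 0.15], "rot": [0, 0, 0], "jaw": -1},
    {"dp": [0, 0, 0.15], "rot": [0, 0, 0], "jaw": -1}
  ]
}}

```text
t: 3.73
tcp_pos: [0.5491, -0.2607, 0.0512]
tcp_rot: [0.136, 0.991, -0.001, 0.002]
ft_force: [-3.8, 1.1, 15.0]
gripper_width: 0.005
```

>>> {"name": "drive_tool", "arguments": {
  "deltas": [
    {"dp": [0, 0, 0.15], "rot": [0, 0, 0], "jaw": -1},
    {"dp": [0, 0.2, 0.2], "rot": [0, 0, 0], "jaw": -1},
    {"dp": [0, 0.5, 0.2], "rot": [0, 0, 0], "jaw": -1},
    {"dp": [0, 0.9, 0.2], "rot": [0, 0, 0], "jaw": -1},
    {"dp": [0, 1.3, 0.2], "rot": [0, 0, 0], "jaw": -1},
    {"dp": [0, 1.7, 0.2], "rot": [0, 0, 0], "jaw": -1},
    {"dp": [0, 2.1, 0.2], "rot": [0, 0, 0], "jaw": -1},
    {"dp": [0, 2.5, 0.2], "rot": [0, 0, 0], "jaw": -1},
    {"dp": [0, 2.8, 0.2], "rot": [0, 0, 0], "jaw": -1},
    {"dp": [0, 3.0, 0.2], "rot": [0, 0, 0], "jaw": -1}
  ]
}}

```text
t: 4.57
tcp_pos: [0.5574, -0.2319, 0.051]
tcp_rot: [0.136, 0.991, -0.001, 0.002]
ft_force: [-8.4, 2.8, 26.6]
gripper_width: -0.0
```

```bash
cat >> h.py <<'E'
def look(name):
    st();s=snap('top');w=cloud(s);z=w[...,2]
    a=s['image'][130:235,170:355];cv2.imwrite('pics/'+name,cv2.resize(a[:,:,::-1],None,fx=4.3,fy=4.3,interpolation=2))
    # carriage flat top points in stage frame, dock centre (0.6074,-.0442) at y=139
    d=w-np.array([.6074,-.0442,0]);y=d@U*1000+139;x=d@np.array([U[1],-U[0],0])*1000
    for k in((-42,-30),(30,42)):
        m=(z>.030)&(z<.040)&(x>k[0])&(x<k[1])&(y>-141)&(y<121);print('carriage y range',np.percentile(y[m],[1,99]).round(1),m.sum())
E
python3 -c "
from h import *
look('t3.png');d=dict(np.load('top1.npz'));import h;h.snap=lambda n:d;h.look('t3b.png')"
```

```text
t 4.57 tcp [ 0.5574 -0.2319  0.051 ] along 0.026 F [-8.4  2.8 26.6] j [-0.39  0.32 -0.19  1.05 -0.   -0.12] w -0.0
carriage y range [ 1.6 27.5] 75
carriage y range [-1.8 27.5] 77
t 4.62 tcp [ 0.5575 -0.2315  0.051 ] along 0.0264 F [-8.5  1.6 26.3] j [-0.39  0.32 -0.19  1.05 -0.   -0.12] w 0.0
carriage y range [-119.7   -2.8] 333
carriage y range [-120.    -3.1] 330
```

View pics/t3.png

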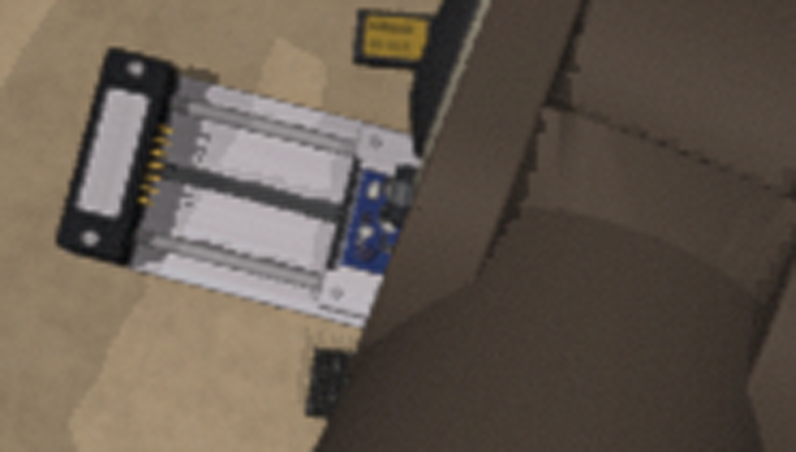

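The carriage front moved from -3 to 27.5 mm, tracking the finger. I'll continue with slightly less press.

>>> {"name": "drive_tool", "arguments": {
  "deltas": [
    {"dp": [0, 0.2, -0.05], "rot": [0, 0, 0], "jaw": -1},
    {"dp": [0, 0.6, -0.05], "rot": [0, 0, 0], "jaw": -1},
    {"dp": [0, 1.0, -0.05], "rot": [0, 0, 0], "jaw": -1},
    {"dp": [0, 1.4, -0.05], "rot": [0, 0, 0], "jaw": -1},
    {"dp": [0, 1.8, -0.05], "rot": [0, 0, 0], "jaw": -1},
    {"dp": [0, 2.2, -0.05], "rot": [0, 0, 0], "jaw": -1},
    {"dp": [0, 2.6, -0.05], "rot": [0, 0, 0], "jaw": -1},
    {"dp": [0, 3.0, -0.05], "rot": [0, 0, 0], "jaw": -1},
    {"dp": [0, 3.4, -0.05], "rot": [0, 0, 0], "jaw": -1},
    {"dp": [0, 3.8, -0.05], "rot": [0, 0, 0], "jaw": -1}
  ]
}}

```text
t: 5.45
tcp_pos: [0.5675, -0.1953, 0.051]
tcp_rot: [0.136, 0.991, -0.001, 0.002]
ft_force: [-7.1, 0.6, 23.5]
gripper_width: 0.002
```

>>> {"name": "drive_tool", "arguments": {
  "deltas": [
    {"dp": [0, 0.4, 0], "rot": [0, 0, 0], "jaw": -1},
    {"dp": [0, 0.8, 0], "rot": [0, 0, 0], "jaw": -1},
    {"dp": [0, 1.2, 0], "rot": [0, 0, 0], "jaw": -1},
    {"dp": [0, 1.6, 0], "rot": [0, 0, 0], "jaw": -1},
    {"dp": [0, 2.0, 0], "rot": [0, 0, 0], "jaw": -1},
    {"dp": [0, 2.4, 0], "rot": [0, 0, 0], "jaw": -1},
    {"dp": [0, 2.8, 0], "rot": [0, 0, 0], "jaw": -1},
    {"dp": [0, 3.1, 0], "rot": [0, 0, 0], "jaw": -1},
    {"dp": [0, 3.3, 0], "rot": [0, 0, 0], "jaw": -1},
    {"dp": [0, 3.5, 0], "rot": [0, 0, 0], "jaw": -1}
  ]
}}

```text
t: 6.28
tcp_pos: [0.5771, -0.1612, 0.051]
tcp_rot: [0.136, 0.991, -0.001, 0.002]
ft_force: [-8.1, 1.0, 23.8]
gripper_width: -0.005
```

```bash
python3 -c "
from h import *
look('t4.png')"
```

```text
t 6.28 tcp [ 0.5771 -0.1612  0.051 ] along 0.0994 F [-8.1  1.  23.8] j [-0.27  0.32 -0.2   1.05 -0.    0.  ] w -0.0Traceback (most recent call last):
  File "<string>", line 3, in <module>
    look('t4.png')
    ~~~~^^^^^^^^^^
  File "h.py", line 28, in look
    m=(z>.030)&(z<.040)&(x>k[0])&(x<k[1])&(y>-141)&(y<121);print('carriage y range',np.percentile(y[m],[1,99]).round(1),m.sum())
                                                                                    ~~~~~~~~~~~~~^^^^^^^^^^^^^
    return _quantile_unchecked(
        a, q, axis, out, overwrite_input, method, keepdims, weights)
    return _ureduce(a,
                    func=_quantile_ureduce_func,
    ...<5 lines>...
                    overwrite_input=overwrite_input,
                    method=method)
    r = func(a, **kwargs)
    result = _quantile(arr,
                       quantiles=q,
    ...<2 lines>...
                       out=out,
                       weights=wgt)
    slices_having_nans = np.isnan(arr[-1, ...])
                                  ~~~^^^^^^^^^
IndexError: index -1 is out of bounds for axis 0 with size 0
```

>>> {"name": "drive_tool", "arguments": {
  "deltas": [
    {"dp": [0, 0.15, 0], "rot": [0, 0, 0], "jaw": -1},
    {"dp": [0, 0.3, 0], "rot": [0, 0, 0], "jaw": -1},
    {"dp": [0, 0.45, 0], "rot": [0, 0, 0], "jaw": -1},
    {"dp": [0, 0.6, 0], "rot": [0, 0, 0], "jaw": -1},
    {"dp": [0, 0.75, 0], "rot": [0, 0, 0], "jaw": -1},
    {"dp": [0, 0.9, 0], "rot": [0, 0, 0], "jaw": -1},
    {"dp": [0, 1.05, 0], "rot": [0, 0, 0], "jaw": -1},
    {"dp": [0, 1.2, 0], "rot": [0, 0, 0], "jaw": -1},
    {"dp": [0, 1.35, 0], "rot": [0, 0, 0], "jaw": -1},
    {"dp": [0, 1.5, 0], "rot": [0, 0, 0], "jaw": -1}
  ]
}}

```text
t: 7.17
tcp_pos: [0.5811, -0.1467, 0.051]
tcp_rot: [0.136, 0.991, -0.0, 0.002]
ft_force: [-7.4, 1.1, 22.7]
gripper_width: 0.002
```

>>> {"name": "drive_tool", "arguments": {
  "deltas": [
    {"dp": [0, 0.1, 0], "rot": [0, 0, 0], "jaw": -1},
    {"dp": [0, 0.2, 0], "rot": [0, 0, 0], "jaw": -1},
    {"dp": [0, 0.3, 0], "rot": [0, 0, 0], "jaw": -1},
    {"dp": [0, 0.4, 0], "rot": [0, 0, 0], "jaw": -1},
    {"dp": [0, 0.4, 0], "rot": [0, 0, 0], "jaw": -1}
  ]
}}

```text
t: 7.58
tcp_pos: [0.5821, -0.1433, 0.051]
tcp_rot: [0.136, 0.991, -0.001, 0.002]
ft_force: [-7.6, 0.9, 23.9]
gripper_width: -0.004
```

```bash
python3 -c "
from h import *
st()"
```

```text
t 7.58 tcp [ 0.5821 -0.1433  0.051 ] along 0.118 F [-7.6  0.9 23.9] j [-0.24  0.32 -0.2   1.05 -0.    0.03] w -0.0
```

>>> {"name": "drive_tool", "arguments": {
  "deltas": [
    {"dp": [0, 0.1, 0], "rot": [0, 0, 0], "jaw": -1},
    {"dp": [0, 0.2, 0], "rot": [0, 0, 0], "jaw": -1},
    {"dp": [0, 0.3, 0], "rot": [0, 0, 0], "jaw": -1},
    {"dp": [0, 0.4, 0], "rot": [0, 0, 0], "jaw": -1},
    {"dp": [0, 0.4, 0], "rot": [0, 0, 0], "jaw": -1}
  ]
}}

```text
t: 8.0
tcp_pos: [0.5824, -0.1424, 0.0511]
tcp_rot: [0.137, 0.991, -0.004, 0.002]
ft_force: [-10.5, -10.2, 24.3]
gripper_width: -0.003
```

>>> {"name": "drive_tool", "arguments": {
  "deltas": [
    {"dp": [0, 0.1, 0], "rot": [0, 0, 0], "jaw": -1},
    {"dp": [0, 0.2, 0], "rot": [0, 0, 0], "jaw": -1},
    {"dp": [0, 0.3, 0], "rot": [0, 0, 0], "jaw": -1},
    {"dp": [0, 0.3, 0], "rot": [0, 0, 0], "jaw": -1}
  ]
}}

```text
t: 8.33
tcp_pos: [0.5837, -0.1404, 0.0511]
tcp_rot: [0.137, 0.991, -0.005, 0.002]
ft_force: [-8.0, -12.3, 23.3]
gripper_width: -0.0
```

```bash
python3 -c "
from h import *
st()
a=snap('side')['image'][170:300,190:370];cv2.imwrite('pics/s5.png',cv2.resize(a[:,:,::-1],None,fx=4,fy=4,interpolation=2))"
```

```text
t 8.33 tcp [ 0.5837 -0.1404  0.0511] along 0.1212 F [ -8.  -12.3  23.3] j [-0.23  0.32 -0.2   1.05 -0.01  0.04] w -0.0
```

View pics/s5.png

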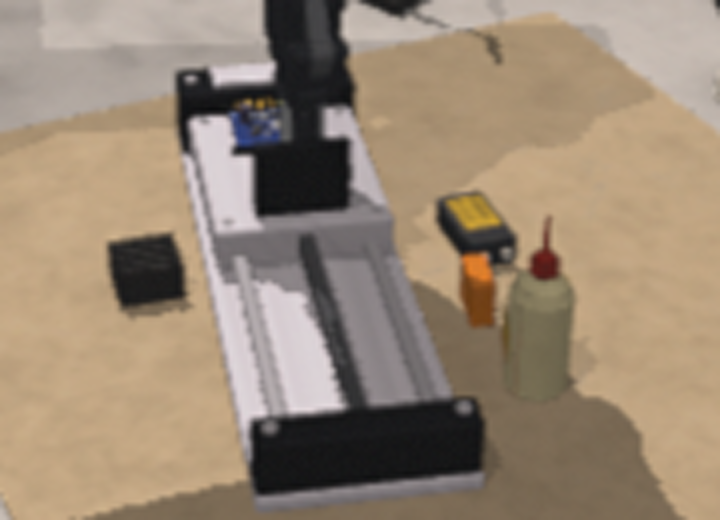

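The carriage is up against the dock at (270,110). The resisting force along the axis rose to about 14 N and the fingertip began to slip, so the end stop is reached. I'll release straight up.

>>> {"name": "drive_tool", "arguments": {
  "deltas": [
    {"dp": [0, 0, -0.4], "rot": [0, 0, 0], "jaw": -1},
    {"dp": [0, 0, -0.9], "rot": [0, 0, 0], "jaw": -1},
    {"dp": [0, 0, -1.4], "rot": [0, 0, 0], "jaw": -1},
    {"dp": [0, 0, -2], "rot": [0, 0, 0], "jaw": -1},
    {"dp": [0, 0, -4], "rot": [0, 0, 0], "jaw": -1},
    {"dp": [0, 0, -7], "rot": [0, 0, 0], "jaw": -1},
    {"dp": [0, 0, -10], "rot": [0, 0, 0], "jaw": -1},
    {"dp": [0, 0, -13], "rot": [0, 0, 0], "jaw": -1},
    {"dp": [0, 0, -16], "rot": [0, 0, 0], "jaw": -1},
    {"dp": [0, 0, -18], "rot": [0, 0, 0], "jaw": -1}
  ]
}}

```text
t: 9.22
tcp_pos: [0.5833, -0.1356, 0.2298]
tcp_rot: [0.136, 0.991, 0.0, 0.001]
ft_force: [-0.6, 0.5, 0.9]
gripper_width: 0.003
```

>>> {"name": "drive_tool", "arguments": {
  "deltas": [
    {"dp": [3, 3, 0], "rot": [0, 0, 0], "jaw": -1},
    {"dp": [6, 6, 0], "rot": [0, 0, 0], "jaw": -1},
    {"dp": [9, 9, 0], "rot": [0, 0, 0], "jaw": -1},
    {"dp": [12, 12, 0], "rot": [0, 0, 0], "jaw": -1},
    {"dp": [15, 15, 0], "rot": [0, 0, 0], "jaw": -1},
    {"dp": [18, 18, 0], "rot": [0, 0, 0], "jaw": -1},
    {"dp": [21, 21, 0], "rot": [0, 0, 0], "jaw": -1},
    {"dp": [24, 24, 0], "rot": [0, 0, 0], "jaw": -1},
    {"dp": [26, 26, 0], "rot": [0, 0, 0], "jaw": -1},
    {"dp": [26, 26, 0], "rot": [0, 0, 0], "jaw": -1}
  ]
}}

```text
t: 10.05
tcp_pos: [0.3994, 0.1887, 0.2269]
tcp_rot: [0.132, 0.991, 0.001, -0.001]
ft_force: [0.0, -0.5, 0.6]
gripper_width: 0.002
```

```bash
python3 -c "
from h import *
look('t6.png')
s=snap('top');w=cloud(s);d=w-np.array([.6074,-.0442,0]);y=d@U*1000+139;z=w[...,2]
x=d@np.array([U[1],-U[0],0])*1000
m=(abs(x)<10)&(z>.05)&(z<.070)&(y<90)&(y>20);print('button',m.sum(),x[m].mean(),y[m].mean(),np.median(z[m]))
"
```

```text
t 10.05 tcp [0.3994 0.1887 0.2269] along 0.3886 F [ 0.  -0.5  0.6] j [ 0.44 -0.03 -0.21  1.39  0.    0.71] w 0.0
carriage y range [  1.7 118.2] 334
carriage y range [  1.1 118.2] 327
button 125 0.027539457512755917 39.72230779171744 0.06321528382941724
```

View pics/t6.png

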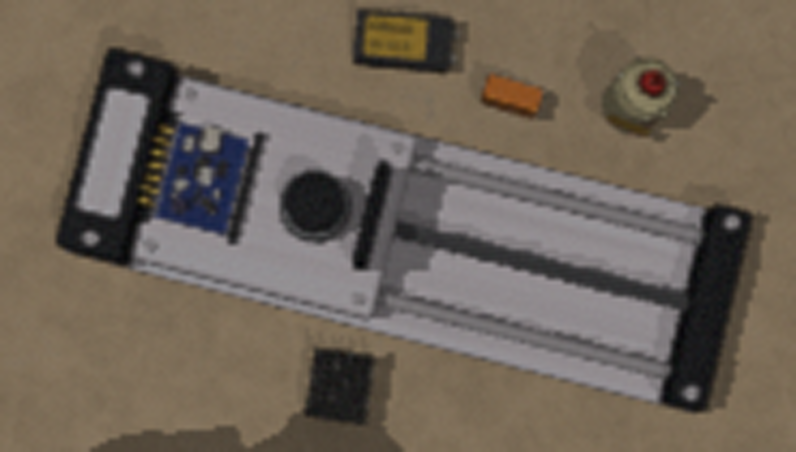

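The carriage is against the dock, with the board (205,180) meeting the pins. The button at (315,203) is up at z = 63.2 mm, and the loose parts sit at the same pixels as before.

```bash
python3 -c "
from h import *
print(ticket.close_job())"
```

```text
the job is handed in; nothing more can be done
None
```

The carriage is at the end stop by the dock with the lock button back up. I handed the job in at about 10 s of the 38 s allowed.

I pressed the button to its hard stop with the shut fingertips, holding about 15–27 N. I then slid the carriage about 121 mm along its rods. At the end stop the resistance rose to about 14 N and the fingertip slipped about 2 mm on the cap. I then lifted straight up and moved the arm clear.

**Last checks**
- **Carriage:** its front edge measures 118 mm in the stage frame. The button is at 39.7 mm, close to the 40 mm I estimated for the end stop.
- **Button:** its top is at z = 63.2 mm, the same as before pressing, so it popped up. I did not push the carriage afterwards to test the lock.
- **Loose parts:** the relay, heat sink, bottle and battery are at the same places in the picture as at the start.
- **Robot:** it is touching nothing, with the measured force near zero.

One mid-slide camera check failed because the arm blocked the top view. I judged the end of travel by force and a side picture instead, and the final top view agreed.

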